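# Free the specimen carousel and hold the third dish in the light

### The arm

A 6-joint arm with a two-finger parallel gripper is mounted at the origin on the work surface. World frame = base frame: x ahead of the robot, y to its left, z up, the work surface at z = 0. Lengths are in m, angles in rad, forces in N, time in s.
With the tool pointing down it reaches from about 0.35 to 0.975 m from the base axis. Payload 4.9 kg.
Tool frame: the origin (TCP) lies at the very end of the fingers, on their centre line; the grasp point (between the pads) lies 19 mm behind it; z points along the fingers, y is the direction in which the jaws open and shut (so a half turn about z gives the same grasp; the last joint's range is limited). The gripper opens to 85 mm and grips with 20 to 120 N. Pads are 22 mm wide; open, the fingers measure 114 mm over their backs; the gripper's body (76 mm by 85 mm) begins 54 mm behind the grasp point. The pads swing forward as they close: fully open they stand 13 mm farther back than shut.
Start: joints at [-1.351, 0.053, 1.613, -0, 1.476, -0.119], TCP at [0.208, -0.589, 0.231] pointing down, gripper open.
Joint ranges: [-3.01, 3.01], [-1.01, 2.22], [0.06, 2.58], [-1.02, 4.17], [0.09, 2.62], [-3.14, 3.14]. Speed limits (rad/s): [2.57, 2.57, 3.14, 3.14, 3.14, 3.14].

### API

Orientations are given as a unit quaternion [w, x, y, z].
In Python, from plant import state, grab_frame, camera_model, job_done, search_frame, masks_of, place_of gives the robot as it stands.
- The arm moves only by the tool drive_tool, never from a script. Its argument "series" is a list of rows, each a list of 2 entries, a list of its own where there are three numbers: the shift along the world's x, y, z in m, then the turn, a rotation vector about the world's x, y, z in degrees. A call has 1 to 8 rows; each row is the pose to reach, as a shift and turn from the pose commanded when the call began; what a row does not reach only later rows make up. A row lasts 1/10 s, in which the tool goes at most 50 mm and 8.59 degrees, less where a joint would pass 70% of its speed; a pose out of reach is approached as far as the arm can. A call with a gripper value outside its range is refused whole. "fingers" is the closure, from -1 (fully open) to 1 (shut), so that 0 is half open, set as the call begins (left out, the last holds). The fingers move at their own pace and stop on an object; the grip force is fixed at half the most. Time passes only in rows, so rows that repeat a pose let the fingers close. It gives the time, the measured TCP pose, the force and the opening at its end, in the units of the state.
- state(): the state, without advancing time (a new reading comes with each control period).
- grab_frame(name): name is "side" or "top"; returns the picture (384x512x3 uint8, red, green, blue); there is no depth.
- camera_model(name): a dict with "fovy" (degrees; the focal length in pixels is half the picture's height over the tangent of half this angle, whatever the lens; pixels are square), "cx", "cy" (the principal point, pixels), "rvec" (rotation vector, rad) and "tvec" (3), from world to camera coordinates, as OpenCV has them. Camera axes: x right, y down, z forward; pixel columns grow to the right and rows downward; lengths in m; the calibration is good to about 2 mm. A picture is of the moment at which its call begins. camera_model takes no time and is no camera call.
- job_done(): hands the job in, once; it reports no verdict.
Trained networks look in the newest picture that a camera, given by its name, has taken for a name from the list of things; names that differ only in an ending like _2 or _b are one class to them, and where a whole thing is asked for, a point or a joint stands for the part that bears it (a point fixed in the world has none). Each returns a list of dicts, best first, with "confidence" (0 to 1); they miss things now and then, are a little off and sometimes report something else, mostly with a low value. They report only what shows in the picture. A call takes as long as a camera call.
- search_frame(camera, name): "location" ([x, y, z] in m, in world coordinates, good to about 4 mm: the middle of the surface that is visible of it).
- masks_of(camera, name): "pixels" (384x512 bool, what is visible of it).
- place_of(camera, name): "location" ([x, y, z] in m, in world coordinates, good to about 4 mm: a listed point, or the origin of a listed thing).
The state is a dict: "time": time; "joint_pos": joint angles; "joint_vel": joint speeds; "joint_efforts": joint torques, N m; "tool_pos": TCP position; "tool_rot": TCP orientation; "contact_force": force on the tool from outside, world axes, zero at the start; "ft_torque": the same for the moment, N m; "gripper_width": opening from 0.0 (shut) to 1.0 (fully open).
Only numpy, scipy, OpenCV 4.12 (cv2) and the standard library are available. Lean on these libraries where they do the work, as an engineer would, in place of code of your own. Each camera call takes 0.05 s, during which the arm holds its last target.

### The job

Take the mallet and drive the carousel's locking pin fully down with the mallet (do not press the pin with the fingers), then set the mallet back down on the bench without dropping it. Then grip the carousel's bar knob and turn it clockwise, seen from above, to the third click from its home stop and not past it, so that the third dish on from the one lit at the start comes under the light nozzle. It springs back if let go: finish still holding the knob, at rest on that third stop, and leave the other things on the bench where they are.

Things in the scene. Friction and masses are not known exactly. Their poses are not given: they have to be found in the camera images.
- indexer: Fixed aluminium indexing stage: round base 148 mm across, 26 high, under a steel carousel plate (124 mm across, top at 36) with six small dishes 24 degrees apart. Origin: at bench height on the carousel's vertical axis; z up. On its +x side stands the light nozzle (post 104 mm from the axis, all under 76 high), on its -y side, 81 mm from the axis, the locking pin. Place and yaw vary.
- carousel (a joint): Carousel angle, rad: 0 at home, growing clockwise from above. Clicks every 24 deg: first 0.419, second 0.838, third 1.257; more beyond, end stop 2.09. A crest lies half-way between stops. A return spring (0.14 Nm at home, 0.2 at the third stop) drives it home when let go; the resistance jumps by about 0.05 Nm just past each stop and eases towards the next, and no click holds it. With the pin up it locks within 5 deg.
- knob: The carousel's knob, turning with it: steel stem, round black flange 42 mm across (top 72 mm above the bench) and on it a black upright bar grip 44 mm long, 14 thick, 72 to 108 mm above the bench. Origin on the axis at bench height, z up; seen from above the bar runs 126 degrees anticlockwise from this body's x axis. At carousel 0 its axes are those of the indexer.
- knob_grip (a point): Point on the knob's axis, in the middle of the bar grip, 92 mm above the bench; axes as knob.
- lock_pin (a joint): Travel of the locking pin in m: 0 fully up, 0.014 fully down on its stop; starts between 0 and 0.002. Friction (about 7 N, plus a light spring of 0.4 to 1.5 N) holds it where it is left; it takes about 9 N to drive down.
- pin_head: The locking pin's round steel head, 20 mm across and 8 thick, top 64 mm above the bench when fully up and 50 when fully down; on a neck 9 mm thick with a 22 mm collar below. The origin is on the pin's axis at bench height when the pin is up, and sinks with it.
- pin_top (a point): Centre of the top of the pin's head, where the mallet strikes.
- mallet: Small mallet, about 0.22 kg: upright barrel head 36 mm across, 60 high (aluminium, white nylon faces); flat-sided wooden handle 18 wide, 24 high, leaving the head along the mallet's -x, 13 to 148 mm from the head's axis, at its mid-height. Origin: centre of the head's lower face. Starts with the head standing on the bench, handle level on its rest.
- mallet_grip (a point): Where to grip the mallet's handle across its 18 mm width: 37 mm behind the head's axis, 30 mm above the bench at the start; axes as the mallet.
- mallet_head (a point): Centre of the mallet's head, 30 mm above its lower striking face.
- mallet_rest: Grey plastic saddle, fixed, 30 x 44 mm, cheeks 32 high with a 27 mm gap, floor at 18 mm, under the handle 120 mm behind the head's axis. Origin under its centre; its x axis points towards the mallet's head.
- reagent: Bystander to leave alone: amber reagent bottle, 56 mm dia, 120 high. Origin: centre of its underside.
- tip_box: Bystander to leave alone: white and grey pipette-tip box 85 x 120 x 66 mm. Origin: centre of its underside.
- beaker: Bystander to leave alone: small glass beaker 60 mm dia, 70 high. Origin: centre of its underside.
- petri: Bystander to leave alone: shallow round dish 90 mm dia, 14 high. Origin: centre of its underside.
- lens_can: Bystander to leave alone: small aluminium lens canister 40 mm dia, 55 high. Origin: centre of its underside.
- slide_case: Bystander to leave alone: grey slide case 90 x 35 x 30 mm. Origin: centre of its underside.
- marker: Bystander to leave alone: grey marker pen, 14 mm dia, about 130 long. Origin: centre of its underside.

How it is judged:
By the outcome, as a careful person would: the job done as asked, in the order asked, and still so for the second after the job is handed in, while the arm keeps its last pose, push and grip.
It also fails if it takes over 61 s, if anything falls off the work surface, if the arm or the gripper's body presses on something with over 40 N, if the wrist force passes 120 N, or if a joint passes its speed limit or range.

## Working session

There is one attempt and no reset: what is moved stays moved. The work goes in short steps, Python scripts to look and compute and a tool call to move; the robot and the scene stay as the last step left them, time stands still between calls to the robot, and variables do not carry over. Pictures are saved under pics/ and viewed, and the job is handed in when it is done.

Besides the shell and the picture viewer there is one more tool, called after "Call:" as a command line: name --argument value ..., lists and objects as JSON in quotes. drive_tool: Moves the arm, as the interface text tells. Its arguments: {"type":"object","properties":{"series":{"type":"array","items":{"type":"array"}},"fingers":{"type":"number"}},"required":["series"]}

```bash
ls; mkdir -p pics; python3 - <<'E'
from plant import *
import cv2
s=state();print(s)
for c in ("top","side"):
    im=grab_frame(c);cv2.imwrite(f"pics/{c}0.png",im[:,:,::-1])
    print(camera_model(c))
    for n in ("indexer","knob_grip","pin_top","mallet_grip","mallet_head","mallet_rest"):
        r=place_of(c,n)
        print(c,n,[(x["location"],x["confidence"]) for x in r[:2]])
print(state()["time"])
E
```

```text
pics
{'time': 0.0, 'joint_pos': array([-1.35099495e+00,  5.33566604e-02,  1.61431211e+00,  1.26924285e-05,
        1.47598754e+00, -1.18985286e-01]), 'joint_vel': array([-0.00091761,  0.00070437,  0.00078802,  0.00071234, -0.00039737,
        0.00155328]), 'joint_efforts': array([-3.60304948e-04, -3.93691921e+01, -3.70173848e+01, -9.65873483e-05,
        7.15765374e-03, -8.20888232e-06]), 'tool_pos': array([ 0.2075891 , -0.58885351,  0.23005232]), 'tool_rot': array([-1.03083565e-03,  9.85686801e-01,  1.68583705e-01, -4.56813408e-05]), 'contact_force': array([0.74172393, 0.54121044, 0.6016687 ]), 'ft_torque': array([-0.01049397, -0.01763949,  0.00415347]), 'gripper_width': 0.9991240090688989}
{'fovy': 46.324220017420345, 'cx': 250.56631593414173, 'cy': 181.35602738187296, 'rvec': array([ 2.17675412, -2.13488398,  0.14499924]), 'tvec': array([-0.02638952,  0.57608732,  1.25902996])}
top indexer []
top knob_grip [([0.5182, 0.0832, 0.0901], 0.73)]
top pin_top [([0.5085, 0.003, 0.0619], 0.57)]
top mallet_grip [([0.4456, -0.2926, 0.0324], 0.83)]
top mallet_head [([0.4413, -0.2503, 0.0321], 0.81)]
top mallet_rest [([0.455, -0.3758, 0.005], 0.43), ([0.4439, -0.2893, 0.0339], 0.19)]
{'fovy': 42.78805374150315, 'cx': 251.94035638796623, 'cy': 193.8546276939458, 'rvec': array([ 2.23393355e+00, -7.53903861e-04,  3.15088081e-02]), 'tvec': array([-0.54991902,  0.0737542 ,  1.40979335])}
side indexer [([0.5125, 0.0835, -0.0026], 0.91)]
side knob_grip [([0.5204, 0.0857, 0.0909], 0.66)]
side pin_top [([0.515, 0.084, -0.0005], 0.74), ([0.5107, 0.0028, 0.0649], 0.55)]
side mallet_grip [([0.4447, -0.2905, 0.03], 0.96), ([0.7556, 0.098, 0.0019], 0.29)]
side mallet_head [([0.4435, -0.2546, 0.0271], 0.96)]
side mallet_rest [([0.4536, -0.371, 0.0002], 0.67)]
0.7
```

View pics/top0.png

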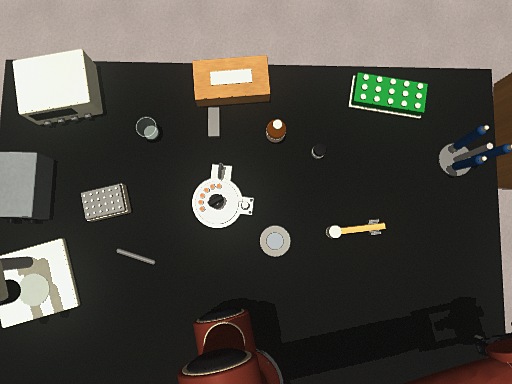

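View pics/side0.png

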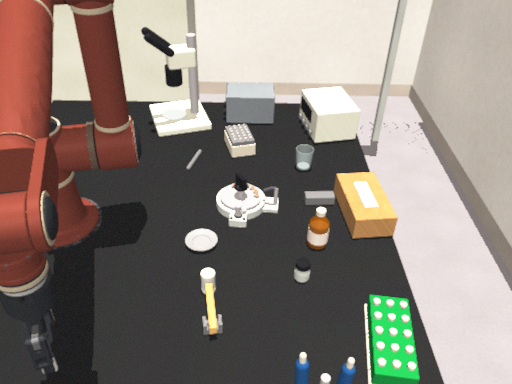

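```bash
cat > h.py <<'E'
import numpy as np,cv2
from plant import camera_model
def proj(c,P):
    m=camera_model(c);f=192/np.tan(np.radians(m["fovy"]/2))
    K=np.array([[f,0,m["cx"]],[0,f,m["cy"]],[0,0,1]])
    return cv2.projectPoints(np.array(P,float).reshape(-1,3),m["rvec"],m["tvec"],K,None)[0].reshape(-1,2)
def unproj(c,uv,z):
    m=camera_model(c);f=192/np.tan(np.radians(m["fovy"]/2));R=cv2.Rodrigues(m["rvec"])[0]
    o=-R.T@m["tvec"];d=R.T@np.array([(uv[0]-m["cx"])/f,(uv[1]-m["cy"])/f,1]);return o+d*(z-o[2])/d[2]
def circ(c,r,z,n=60):
    t=np.linspace(0,2*np.pi,n);return np.c_[c[0]+r*np.cos(t),c[1]+r*np.sin(t),0*t+z]
def overlay(im,c,polys,box,k,fn):
    x0,y0,x1,y1=box;o=cv2.resize(im[y0:y1,x0:x1,::-1],None,fx=k,fy=k,interpolation=cv2.INTER_CUBIC)
    for P in polys:
        p=(proj(c,P)+0.5-[x0,y0])*k
        cv2.polylines(o,[np.round(p).astype(int)],False,(0,255,0),1)
    cv2.imwrite(fn,o)
def scene(ax=(0.5155,0.084),yaw=-3.9,hd=(0.4425,-0.2525),my=95.6,pz=0.064):
    R=lambda a:np.array([[np.cos(a),-np.sin(a)],[np.sin(a),np.cos(a)]])
    y=np.radians(yaw);ax=np.array(ax);pin=ax+R(y)@[0,-.081]
    b=R(y+np.radians(126));bar=[(ax+b@v).tolist()+[.108] for v in np.array([[.022,.007],[-.022,.007],[-.022,-.007],[.022,-.007],[.022,.007]])]
    m=R(np.radians(my));hn=[(np.array(hd)+m@v).tolist()+[.042] for v in np.array([[-.013,.009],[-.148,.009],[-.148,-.009],[-.013,-.009]])]
    return [circ(ax,.074,.026),circ(ax,.062,.036),circ(pin,.010,pz),bar,hn,circ(hd,.018,.06)]
E
cat > ov.py <<'E'
from h import *
import sys
i=sys.argv[1]
kw=eval("dict(%s)"%(sys.argv[2] if len(sys.argv)>2 else ""))
S=scene(**kw)
t=cv2.imread("pics/top0.png")[:,:,::-1];s=cv2.imread("pics/side0.png")[:,:,::-1]
overlay(t,"top",S[:4],(180,155,270,240),8,f"pics/ta{i}.png")
overlay(t,"top",S[4:],(320,210,395,250),8,f"pics/tb{i}.png")
overlay(s,"side",S[:4],(205,165,290,235),8,f"pics/sa{i}.png")
overlay(s,"side",S[4:],(190,260,240,340),7,f"pics/sb{i}.png")
a=[cv2.imread(f"pics/{q}{i}.png") for q in("ta","sa","tb","sb")]
def row(p,q):
    h=max(p.shape[0],q.shape[0]);f=lambda z:cv2.copyMakeBorder(z,0,h-z.shape[0],0,0,cv2.BORDER_CONSTANT);return cv2.hconcat([f(p),f(q)])
r1=row(a[0],a[1]);r2=row(a[2],a[3])
cv2.imwrite(f"pics/A{i}.png",cv2.resize(r1,None,fx=.57,fy=.57,interpolation=cv2.INTER_AREA));cv2.imwrite(f"pics/B{i}.png",cv2.resize(r2,None,fx=.8,fy=.8,interpolation=cv2.INTER_AREA))
E
python3 ov.py 1
```

```text
(no output)
```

View pics/A1.png

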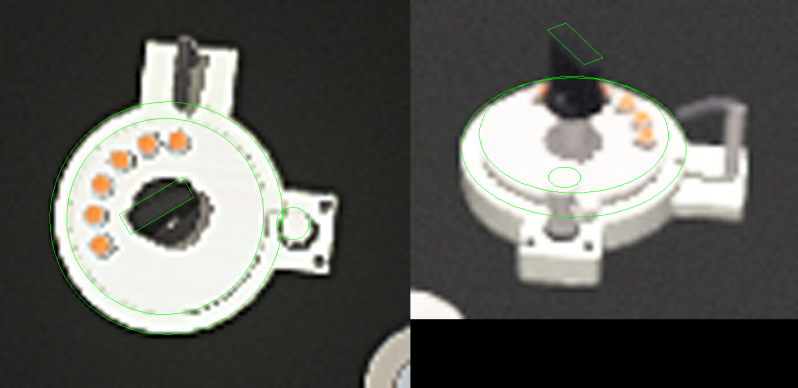

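View pics/B1.png

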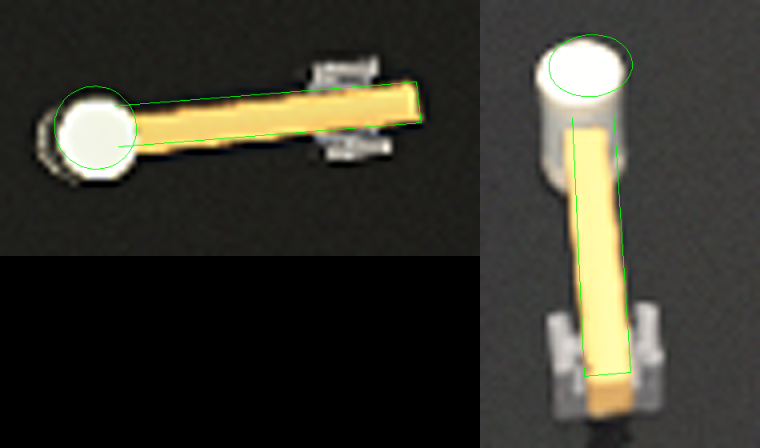

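```bash
cat > br.py <<'E'
from h import *
t=cv2.imread("pics/top0.png");s=cv2.imread("pics/side0.png")
def g(im,b,k):
    x0,y0,x1,y1=b;o=im[y0:y1,x0:x1].astype(float)/255;o=(np.clip(o,0,1)**0.45*255).astype(np.uint8);return cv2.resize(o,None,fx=k,fy=k,interpolation=cv2.INTER_CUBIC)
a=g(t,(190,175,260,225),11);b=g(s,(215,165,265,230),9)
cv2.imwrite("pics/bt.png",a);cv2.imwrite("pics/bs.png",b)
E
python3 br.py
```

```text
(no output)
```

View pics/bt.png

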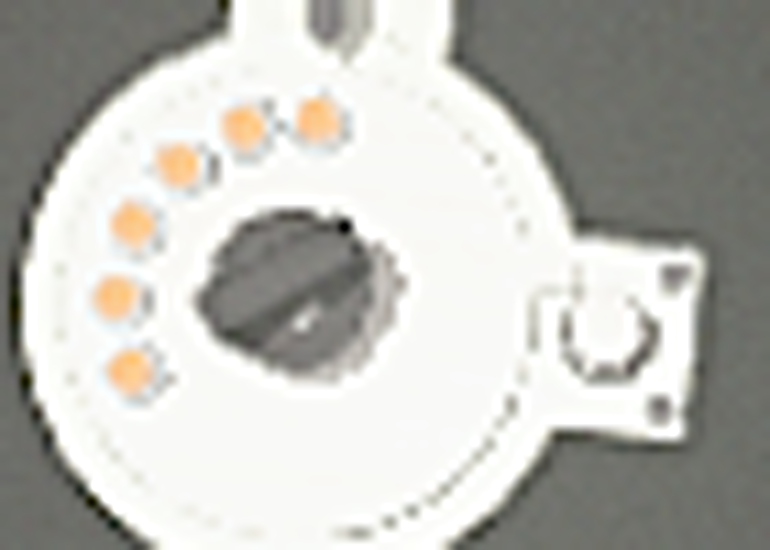

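View pics/bs.png

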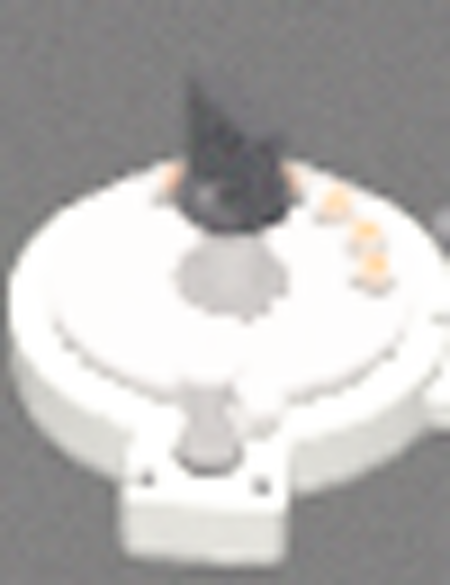

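```bash
python3 - <<'E'
from h import *
P=lambda x,y,k,x0,y0:(x/k+x0-.5,y/k+y0-.5)
for n,c,uv,z in [("head","top",P(97,140,6.4,320,210),.06),("head","side",P(102,72,5.6,190,260),.06),
 ("hend","top",P(418,102,6.4,320,210),.042),("hend","side",P(129,375,5.6,190,260),.042),
 ("pin","top",P(607,330,11,190,175),.063),("block br corner","top",P(700,250,11,190,175),.036),("block br2","top",P(687,440,11,190,175),.036),
 ("nozzle L","top",P(145,42,4.56,180,155),.03),("nozzle R","top",P(238,48,4.56,180,155),.03),
 ("axis base","top",P(166,218,4.56,180,155),.026),("blk corner s","side",P(122,505,9,215,165),.026),("blk corner s2","side",P(290,512,9,215,165),.026)]:
    print(n,c,np.round(unproj(c,uv,z),4))
# dish/base mask fits
t=cv2.imread("pics/top0.png")
E
python3 - <<'E'
import sys;sys.path.insert(0,'.')
from h import *
from plant import *
for c in("top","side"):
  grab_frame(c)
  for n in ("pin_top","knob_grip","mallet_head","mallet_rest","mallet","indexer","petri","beaker"):
    r=place_of(c,n);print(c,n,[(x["location"],x["confidence"]) for x in r[:2]])
print(state()["time"])
E
```

```text
head top [ 0.4369 -0.2533  0.06  ]
head side [ 0.4392 -0.2566  0.06  ]
hend top [ 0.4569 -0.3998  0.042 ]
hend side [ 0.4577 -0.4003  0.042 ]
pin top [5.072e-01 2.000e-04 6.300e-02]
block br corner top [ 0.5308 -0.0235  0.036 ]
block br2 top [ 0.481 -0.021  0.036]
nozzle L top [0.6272 0.1004 0.03  ]
nozzle R top [0.6245 0.0408 0.03  ]
axis base top [0.5148 0.084  0.026 ]
blk corner s side [ 0.4818 -0.0278  0.026 ]
blk corner s2 side [ 0.5344 -0.0304  0.026 ]
top pin_top [([0.7556, 0.0964, 0.0004], 0.71), ([0.5121, 0.0006, 0.0603], 0.59)]
top knob_grip [([0.5185, 0.0816, 0.0888], 0.49), ([0.4383, -0.2499, 0.0044], 0.48)]
top mallet_head [([0.4363, -0.2523, 0.031], 0.72), ([0.4109, -0.0902, 0.0002], 0.24)]
top mallet_rest [([0.4575, -0.376, 0.0034], 0.62), ([0.3568, 0.3144, -0.0016], 0.16)]
top mallet [([0.4351, -0.2519, 0.0006], 0.61)]
top indexer [([0.5139, 0.0857, 0.0005], 0.78)]
top petri [([0.4116, -0.0893, 0.0037], 0.94)]
top beaker [([0.7261, 0.2872, -0.0005], 0.83)]
side pin_top []
side knob_grip [([0.5185, 0.0872, 0.0905], 0.6)]
side mallet_head [([0.4402, -0.2552, 0.0292], 0.82)]
side mallet_rest [([0.4552, -0.3726, -0.0011], 0.44)]
side mallet [([0.4429, -0.2536, -0.0005], 0.67), ([0.513, 0.0034, 0.0665], 0.57)]
side indexer [([0.5132, 0.0831, -0.0011], 0.74), ([0.4548, -0.3738, -0.0007], 0.34)]
side petri [([0.4054, -0.0878, 0.0018], 0.77)]
side beaker [([0.7251, 0.2922, 0.0005], 0.89)]
1.6
```

Call:
drive_tool --series '[[[0.02, 0.025, -0.005], [0, 0, 7]], [[0.045, 0.055, -0.01], [0, 0, 15]], [[0.07, 0.085, -0.02], [0, 0, 23]], [[0.095, 0.12, -0.03], [0, 0, 31]], [[0.12, 0.15, -0.04], [0, 0, 39]], [[0.145, 0.18, -0.05], [0, 0, 47]], [[0.17, 0.21, -0.06], [0, 0, 55]], [[0.19, 0.24, -0.07], [0, 0, 63]]]' --fingers -0.3

```text
time: 2.4
tool_pos: [0.3988, -0.3482, 0.1612]
tool_rot: [0.0, 0.75, 0.661, 0.0]
contact_force: [0.4, -0.5, 0.1]
gripper_width: 0.65
```

Call:
drive_tool --series '[[[0.015, 0.02, -0.01], [0, 0, 5]], [[0.03, 0.04, -0.02], [0, 0, 10]], [[0.0455, 0.058, -0.03], [0, 0, 15]], [[0.0455, 0.058, -0.04], [0, 0, 15]], [[0.0455, 0.058, -0.04], [0, 0, 15]], [[0.0455, 0.058, -0.04], [0, 0, 15]]]'

```text
time: 3.0
tool_pos: [0.4428, -0.292, 0.1213]
tool_rot: [-0.0, 0.66, 0.751, -0.0]
contact_force: [0.4, -0.6, 0.3]
gripper_width: 0.648
```

```bash
python3 - <<'E'
from h import *
from plant import *
s=state();print(s["tool_pos"],s["tool_rot"],s["time"])
t=grab_frame("top");si=grab_frame("side")
for c in("top","side"):
  for n in ("mallet_grip",):
    r=place_of(c,n);print(c,n,[(x["location"],x["confidence"]) for x in r[:2]])
S=scene(ax=(0.5143,.0845),yaw=-3.2,hd=(.438,-.2545),my=97.5)
p=s["tool_pos"];S.append([p-[.03,.0,0],p+[.03,0,0]])
overlay(t,"top",S[4:],(310,200,400,260),8,"pics/t2.png");overlay(si,"side",S[4:],(180,240,250,340),6,"pics/s2.png")
E
```

```text
[ 0.44277352 -0.29203469  0.12128969] [-1.39650532e-04  6.60470960e-01  7.50851554e-01 -1.90339454e-04] 3.0
top mallet_grip [([0.4429, -0.2911, 0.0292], 0.63)]
side mallet_grip [([0.4461, -0.2942, 0.0311], 0.71), ([0.5109, 0.0045, 0.0638], 0.56)]
```

View pics/t2.png

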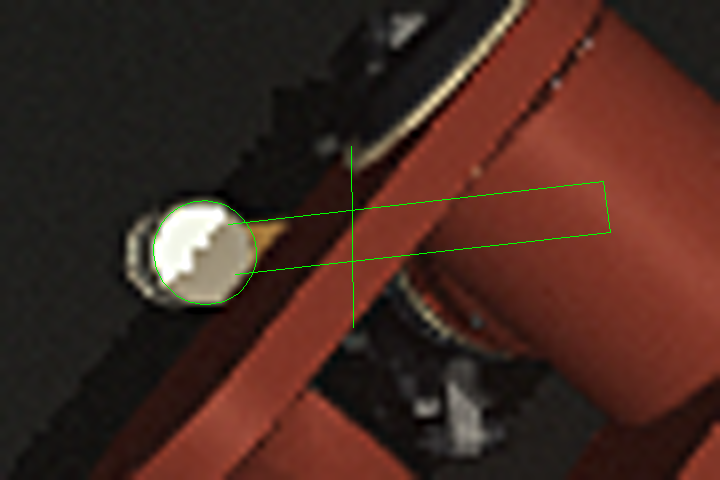

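View pics/s2.png

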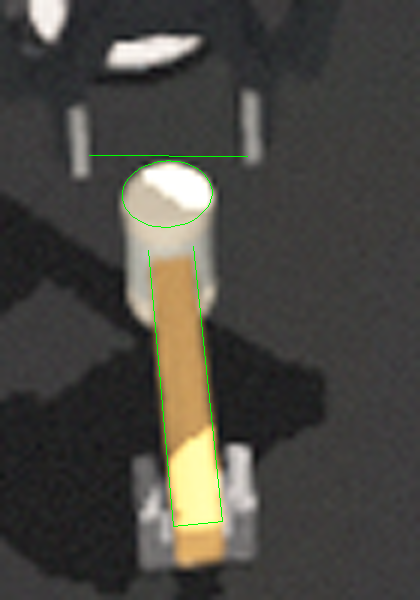

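Call:
drive_tool --series '[[[0.0005, 0.001, -0.04], [0, 0, 0.3]], [[0.0005, 0.001, -0.075], [0, 0, 0.3]], [[0.0005, 0.001, -0.095], [0, 0, 0.3]], [[0.0005, 0.001, -0.108], [0, 0, 0.3]], [[0.0005, 0.001, -0.108], [0, 0, 0.3]], [[0.0005, 0.001, -0.108], [0, 0, 0.3]]]'

```text
time: 3.8
tool_pos: [0.4443, -0.2912, 0.0144]
tool_rot: [0.001, 0.658, 0.753, -0.0]
contact_force: [0.9, -0.3, 1.1]
gripper_width: 0.649
```

Call:
drive_tool --series '[[[0, 0, 0], [0, 0, 0]], [[0, 0, 0], [0, 0, 0]], [[0, 0, 0], [0, 0, 0]], [[0, 0, 0], [0, 0, 0]], [[0, 0, 0], [0, 0, 0]], [[0, 0, 0], [0, 0, 0]], [[0, 0, 0], [0, 0, 0]]]' --fingers 1

```text
time: 4.5
tool_pos: [0.4446, -0.2913, 0.0148]
tool_rot: [0.001, 0.658, 0.753, -0.0]
contact_force: [-1.3, 0.4, 5.0]
gripper_width: 0.203
```

```bash
python3 - <<'E'
from h import *
from plant import *
s=state();print(s["tool_pos"],s["tool_rot"],s["time"],s["contact_force"],s["ft_torque"],s["gripper_width"])
si=grab_frame("side")
S=scene(ax=(0.5143,.0845),yaw=-3.2,hd=(.438,-.2545),my=97.5)
overlay(si,"side",S[4:],(180,240,250,340),6,"pics/s3.png")
E
```

```text
[ 0.44462044 -0.29128722  0.01479933] [ 1.20280022e-03  6.57936695e-01  7.53072277e-01 -6.34557205e-05] 4.5 [-1.27357901  0.35907828  5.00570002] [5.60477740e-02 1.52372575e-01 1.31613743e-04] 0.20280496156272618
```

View pics/s3.png

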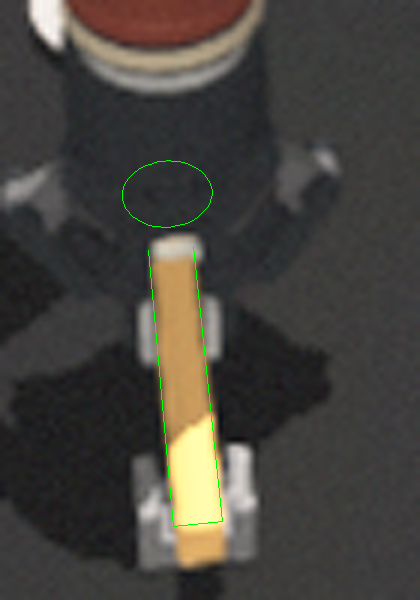

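Call:
drive_tool --series '[[[0, 0, 0.012], [0, 0, 0]], [[0, 0, 0.03], [0, 0, 0]], [[0, 0, 0.055], [0, 0, 0]], [[0, 0, 0.08], [0, 0, 0]], [[0, 0, 0.09], [0, 0, 0]], [[0, 0, 0.09], [0, 0, 0]], [[0, 0, 0.09], [0, 0, 0]]]'

```text
time: 5.25
tool_pos: [0.4431, -0.2899, 0.1022]
tool_rot: [-0.001, 0.658, 0.753, -0.0]
contact_force: [-0.1, -0.5, -2.6]
gripper_width: 0.2
```

```bash
python3 - <<'E'
from h import *
from plant import *
s=state();print(s["tool_pos"],s["tool_rot"],s["time"],s["contact_force"],s["ft_torque"],s["gripper_width"])
si=grab_frame("side")
overlay(si,"side",[],(180,200,280,340),5,"pics/s4.png")
E
```

```text
[ 0.44307738 -0.28989963  0.10220164] [-8.45350571e-04  6.57963298e-01  7.53049523e-01 -4.10558736e-06] 5.25 [-0.07905931 -0.50236363 -2.61089025] [-0.04028492 -0.00359539 -0.02387747] 0.20026560111600605
```

View pics/s4.png

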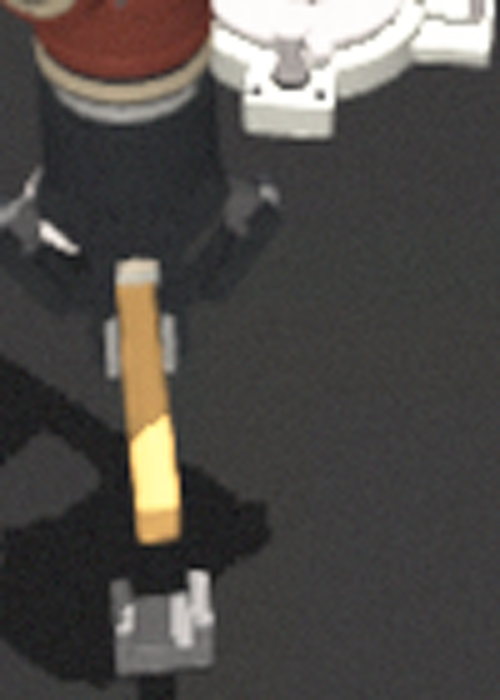

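Call:
drive_tool --series '[[[0.005, 0.02, 0], [0, 0, 0]], [[0.015, 0.055, 0], [0, 0, 0]], [[0.027, 0.098, 0], [0, 0, 0]], [[0.04, 0.142, 0], [0, 0, 0]], [[0.052, 0.187, 0], [0, 0, 0]], [[0.063, 0.225, 0], [0, 0, 0]], [[0.07, 0.25, 0], [0, 0, 0]], [[0.0715, 0.2575, 0], [0, 0, 0]]]'

```text
time: 6.1
tool_pos: [0.5144, -0.0304, 0.1014]
tool_rot: [-0.002, 0.657, 0.754, -0.001]
contact_force: [0.2, -0.4, -1.9]
gripper_width: 0.201
```

Call:
drive_tool --series '[[[0, 0, -0.005], [0, 0, 0]], [[0, 0, -0.01], [0, 0, 0]], [[0, 0, -0.01], [0, 0, 0]]]'

```text
time: 6.4
tool_pos: [0.5139, -0.0339, 0.0915]
tool_rot: [-0.001, 0.659, 0.753, -0.001]
contact_force: [0.2, 0.9, -2.9]
gripper_width: 0.199
```

```bash
python3 - <<'E'
from h import *
from plant import *
s=state();print(s["tool_pos"],s["tool_rot"],s["time"],s["contact_force"],s["ft_torque"],s["gripper_width"])
t=grab_frame("top");si=grab_frame("side")
S=scene(ax=(0.5143,.0845),yaw=-3.2)
overlay(si,"side",S[:4],(195,150,275,250),6,"pics/s5.png");overlay(t,"top",S[:4],(185,160,285,240),7,"pics/t5.png")
E
```

```text
[ 0.51390425 -0.03390358  0.0915457 ] [-0.00125324  0.65856806  0.75251956 -0.00092333] 6.4 [ 0.24165644  0.85011908 -2.94797759] [-0.06363697 -0.01264483  0.02021386] 0.19949739590857984
```

View pics/s5.png

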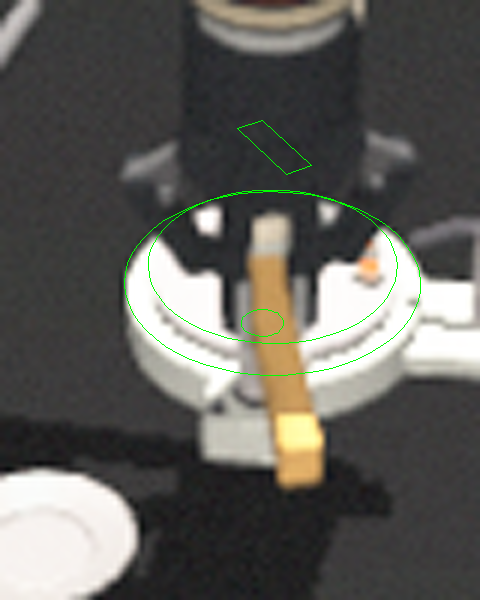

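View pics/t5.png

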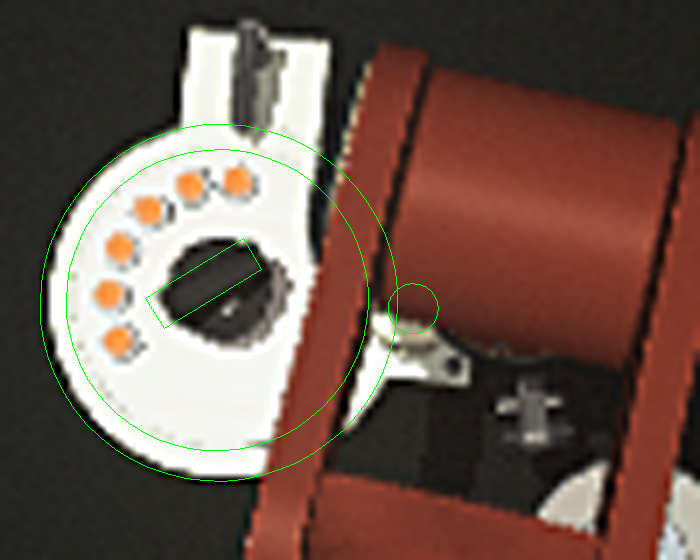

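Call:
drive_tool --series '[[[0, 0, -0.006], [0, 0, 0]], [[0, 0, -0.012], [0, 0, 0]], [[0, 0, -0.016], [0, 0, 0]], [[0, 0, -0.019], [0, 0, 0]], [[0, 0, -0.019], [0, 0, 0]]]'

```text
time: 7.0
tool_pos: [0.5153, -0.0331, 0.0744]
tool_rot: [0.0, 0.658, 0.753, -0.0]
contact_force: [-0.5, -0.6, 1.0]
gripper_width: 0.199
```

```bash
cat > st.py <<'E'
from plant import *
import numpy as np
s=state();print(s["time"],np.round(s["tool_pos"],4),np.round(s["tool_rot"],4),np.round(s["contact_force"],2),np.round(s["ft_torque"],3),s["gripper_width"])
E
python3 st.py
```

```text
7.0 [ 0.5153 -0.0331  0.0744] [ 1.000e-04  6.579e-01  7.531e-01 -1.000e-04] [-0.53 -0.61  0.96] [-0.148  0.243  0.046] 0.1994193771214556
```

Call:
drive_tool --series '[[[0, 0, -0.002], [0, 0, 0]], [[0, 0, -0.004], [0, 0, 0]], [[0, 0, -0.006], [0, 0, 0]], [[0, 0, -0.008], [0, 0, 0]], [[0, 0, -0.008], [0, 0, 0]]]'

```text
time: 7.5
tool_pos: [0.5154, -0.0331, 0.0667]
tool_rot: [0.0, 0.658, 0.753, -0.0]
contact_force: [-1.6, -1.8, 3.9]
gripper_width: 0.2
```

```bash
python3 st.py
```

```text
7.5 [ 0.5154 -0.0331  0.0667] [ 3.000e-04  6.579e-01  7.531e-01 -1.000e-04] [-1.63 -1.8   3.89] [-0.221  0.495  0.078] 0.20030208406156141
```

```bash
python3 - <<'E'
from h import *
from plant import *
si=grab_frame("side")
S=scene(ax=(0.5143,.0835),yaw=-3.2,pz=.055)
overlay(si,"side",[],(195,150,275,250),6,"pics/s6.png")
E
```

```text
(no output)
```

View pics/s6.png

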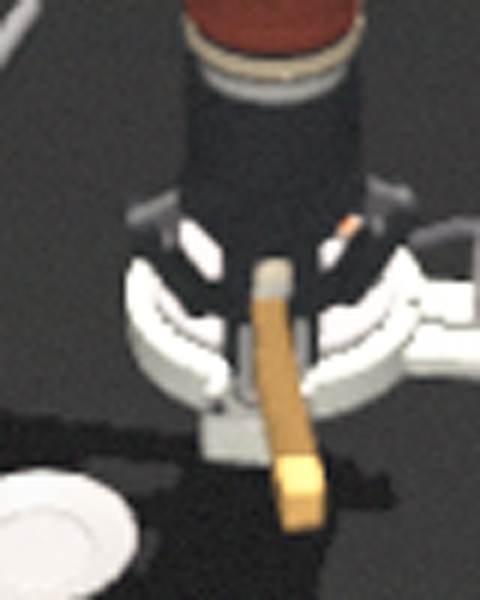

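```bash
python3 - <<'E'
from h import *
from plant import *
si=grab_frame("side")
d=.0667-.0148
R=lambda a:np.array([[np.cos(a),-np.sin(a)],[np.sin(a),np.cos(a)]])
def mal(hd,dz):
    S=scene(hd=hd,my=97.5)[4:]
    return [np.array(x)+[0,0,dz] for x in S]+[circ(hd,.018,dz)]
S=mal((.438+.0708,-.2545+.2582),d)
overlay(si,"side",S+[circ((.5095,.003),.01,.055),circ((.5095,.003),.011,.036)],(195,150,275,250),6,"pics/s7.png")
for c in("side",):
  for n in ("mallet_head","mallet_grip","pin_top"):
    r=place_of(c,n);print(c,n,[(x["location"],x["confidence"]) for x in r[:2]])
E
```

```text
side mallet_head [([0.5134, 0.0027, 0.0801], 0.75)]
side mallet_grip [([0.5134, -0.0304, 0.0823], 0.73)]
side pin_top [([0.7258, 0.2897, -0.002], 0.23)]
```

View pics/s7.png

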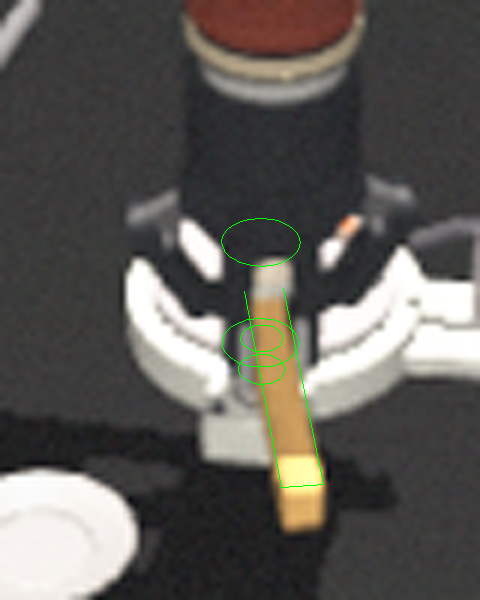

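Call:
drive_tool --series '[[[0, 0, -0.002], [0, 0, 0]], [[0, 0, -0.004], [0, 0, 0]], [[0, 0, -0.004], [0, 0, 0]]]'

```text
time: 8.05
tool_pos: [0.5156, -0.0332, 0.0638]
tool_rot: [0.0, 0.658, 0.753, -0.0]
contact_force: [-5.6, -2.2, 12.5]
gripper_width: 0.202
```

```bash
python3 st.py
```

```text
8.05 [ 0.5156 -0.0332  0.0638] [ 1.000e-04  6.578e-01  7.532e-01 -2.000e-04] [-5.58 -2.24 12.45] [-0.022  1.219  0.205] 0.20225837193158022
```

Call:
drive_tool --series '[[[0, 0, -0.001], [0, 0, 0]], [[0, 0, -0.002], [0, 0, 0]], [[0, 0, -0.002], [0, 0, 0]]]'

```text
time: 8.35
tool_pos: [0.516, -0.0334, 0.0634]
tool_rot: [0.0, 0.658, 0.753, -0.0]
contact_force: [-9.6, -2.8, 20.7]
gripper_width: 0.198
```

```bash
python3 st.py
```

```text
8.35 [ 0.516  -0.0334  0.0634] [ 2.000e-04  6.577e-01  7.533e-01 -3.000e-04] [-9.65 -2.8  20.69] [0.21  1.92  0.312] 0.19764772883940904
```

Call:
drive_tool --series '[[[0, 0, 0.005], [0, 0, 0]], [[0, 0, 0.02], [0, 0, 0]], [[0, 0, 0.034], [0, 0, 0]], [[-0.01, -0.025, 0.034], [0, 0, 0]], [[-0.02, -0.065, 0.034], [0, 0, 0]], [[-0.03, -0.11, 0.034], [0, 0, 0]], [[-0.04, -0.145, 0.034], [0, 0, 0]], [[-0.0455, -0.165, 0.034], [0, 0, 0]]]'

```text
time: 9.15
tool_pos: [0.4694, -0.2003, 0.0952]
tool_rot: [0.001, 0.659, 0.752, 0.0]
contact_force: [-0.2, 0.6, -2.1]
gripper_width: 0.2
```

```bash
python3 st.py; python3 - <<'E'
from h import *
from plant import *
si=grab_frame("side");t=grab_frame("top")
S=scene(ax=(0.5143,.0835),yaw=-3.2,pz=.05)
overlay(si,"side",[S[2]],(210,150,280,230),8,"pics/s8.png")
overlay(t,"top",S[:4],(185,160,285,240),7,"pics/t8.png")
overlay(si,"side",[],(180,190,260,300),6,"pics/s8b.png")
for n in ("pin_top","pin_head"):
  for c in("side","top"):
    r=place_of(c,n);print(c,n,[(x["location"],x["confidence"]) for x in r[:2]])
E
```

```text
9.15 [ 0.4694 -0.2003  0.0952] [9.000e-04 6.588e-01 7.523e-01 1.000e-04] [-0.2   0.62 -2.1 ] [ 0.02  -0.03  -0.024] 0.19951670840611982
side pin_top [([0.4661, -0.1629, 0.1102], 0.41), ([0.7297, -0.085, 0.0041], 0.28)]
top pin_top [([0.4123, -0.0917, 0.0014], 0.47), ([0.5126, 0.0031, 0.0473], 0.4)]
side pin_head [([0.7266, 0.2911, 0.0011], 0.25)]
top pin_head [([0.5141, 0.0044, -0.0164], 0.54)]
```

View pics/s8.png

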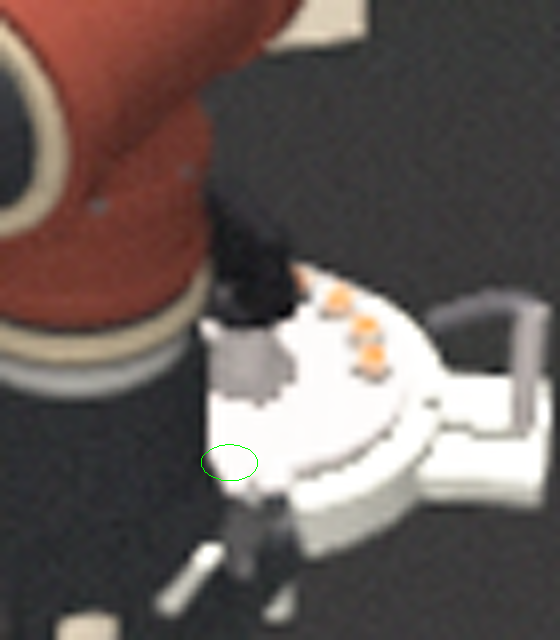

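View pics/t8.png

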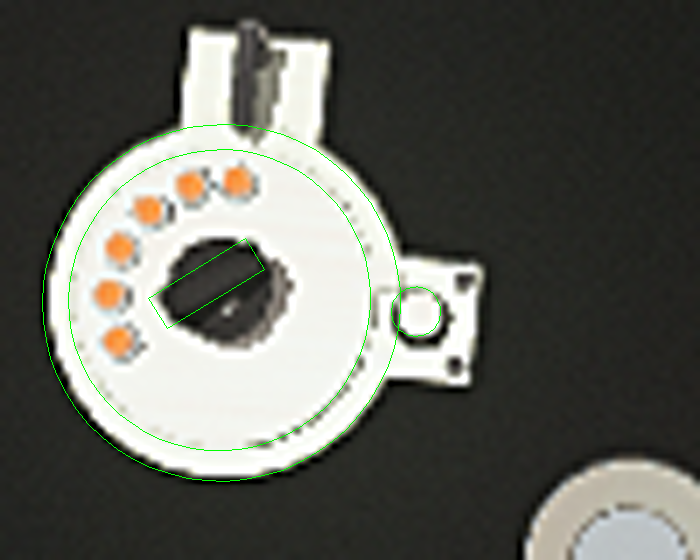

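View pics/s8b.png

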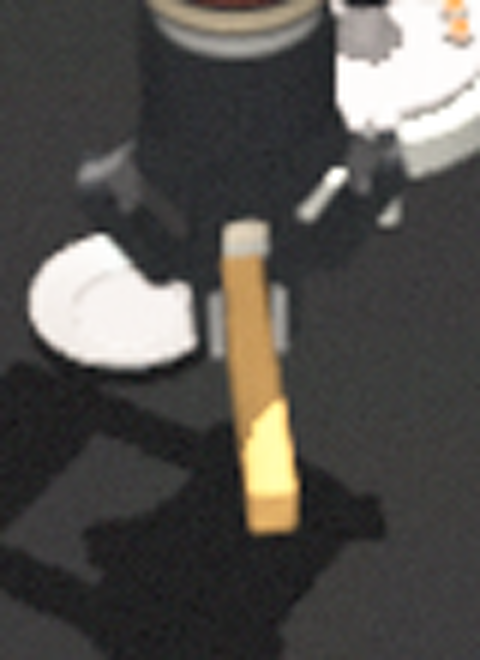

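Call:
drive_tool --series '[[[-0.01, -0.035, 0], [0, 0, 0]], [[-0.019, -0.068, 0], [0, 0, 0]], [[-0.025, -0.088, 0], [0, 0, 0]], [[-0.026, -0.0925, 0], [0, 0, 0]], [[-0.026, -0.0925, -0.02], [0, 0, 0]], [[-0.026, -0.0925, -0.03], [0, 0, 0]], [[-0.026, -0.0925, -0.03], [0, 0, 0]]]'

```text
time: 10.15
tool_pos: [0.4427, -0.2881, 0.062]
tool_rot: [-0.002, 0.657, 0.754, 0.0]
contact_force: [-0.1, -0.4, -2.4]
gripper_width: 0.201
```

```bash
python3 st.py; python3 - <<'E'
from h import *
from plant import *
si=grab_frame("side");s=state()
dz=s["tool_pos"][2]-.0148
S=[np.array(x)+[0,0,dz] for x in scene(hd=(.438,-.2545),my=97.5)[4:]]
overlay(si,"side",S,(180,240,250,340),6,"pics/s9.png")
overlay(si,"side",[scene(ax=(0.5143,.0835),yaw=-3.2,pz=.05)[2]],(205,150,285,235),7,"pics/s9b.png")
E
```

```text
10.15 [ 0.4427 -0.2881  0.062 ] [-2.500e-03  6.574e-01  7.536e-01  2.000e-04] [-0.05 -0.44 -2.36] [-0.048 -0.034 -0.032] 0.20130455723407772
```

View pics/s9.png

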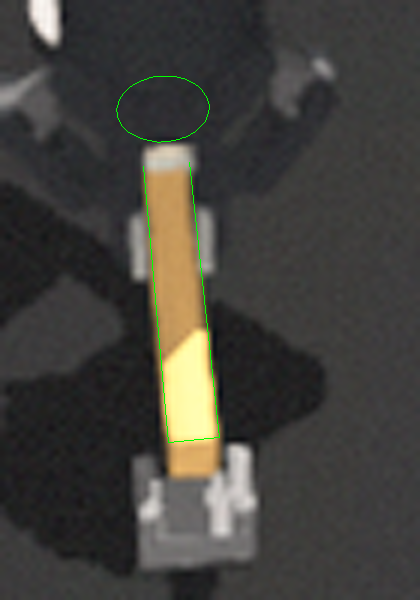

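View pics/s9b.png

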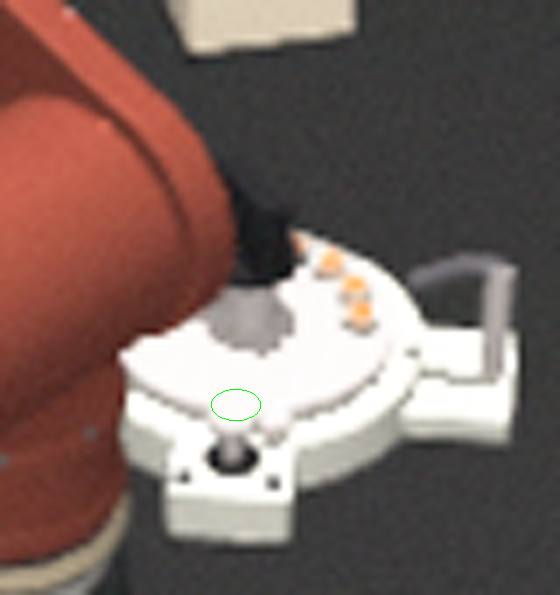

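Call:
drive_tool --series '[[[0, 0, -0.015], [0, 0, 0]], [[0, 0, -0.028], [0, 0, 0]], [[0, 0, -0.037], [0, 0, 0]], [[0, 0, -0.042], [0, 0, 0]], [[0, 0, -0.045], [0, 0, 0]], [[0, 0, -0.045], [0, 0, 0]]]'

```text
time: 10.8
tool_pos: [0.4435, -0.2904, 0.0189]
tool_rot: [-0.0, 0.658, 0.753, -0.0]
contact_force: [-0.3, -0.1, -2.5]
gripper_width: 0.202
```

```bash
python3 st.py
```

```text
10.8 [ 0.4435 -0.2904  0.0189] [-4.00e-04  6.58e-01  7.53e-01 -0.00e+00] [-0.27 -0.08 -2.48] [ 0.007 -0.031  0.032] 0.20222804946492254
```

Call:
drive_tool --series '[[[0, 0, -0.0015], [0, 0, 0]], [[0, 0, -0.003], [0, 0, 0]], [[0, 0, -0.0045], [0, 0, 0]], [[0, 0, -0.0045], [0, 0, 0]], [[0, 0, -0.0045], [0, 0, 0]]]'

```text
time: 11.3
tool_pos: [0.4437, -0.2905, 0.0149]
tool_rot: [0.0, 0.658, 0.753, -0.0]
contact_force: [-0.5, 0.4, -1.9]
gripper_width: 0.202
```

```bash
python3 st.py;python3 - <<'E'
from h import *
from plant import *
si=grab_frame("side")
overlay(si,"side",scene(hd=(.438,-.2545),my=97.5)[4:],(180,240,250,340),6,"pics/s10.png")
E
```

```text
11.3 [ 0.4437 -0.2905  0.0149] [ 0.      0.658   0.7531 -0.    ] [-0.5   0.4  -1.88] [-0.029 -0.023  0.053] 0.2022102253367583
```

View pics/s10.png

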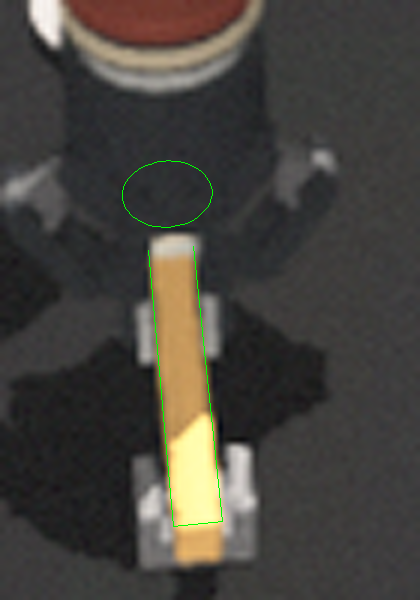

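Call:
drive_tool --series '[[[0, 0, -0.001], [0, 0, 0]], [[0, 0, -0.002], [0, 0, 0]], [[0, 0, -0.002], [0, 0, 0]], [[0, 0, -0.002], [0, 0, 0]]]'

```text
time: 11.75
tool_pos: [0.444, -0.2906, 0.0148]
tool_rot: [-0.0, 0.658, 0.753, -0.0]
contact_force: [-5.5, 4.2, 10.6]
gripper_width: 0.201
```

```bash
python3 st.py
```

```text
11.75 [ 0.444  -0.2906  0.0148] [-4.000e-04  6.579e-01  7.531e-01 -1.000e-04] [-5.48  4.19 10.59] [0.618 0.772 0.015] 0.20052490721293742
```

Call:
drive_tool --series '[[[0, 0, 0.0012], [0, 0, 0]], [[0, 0, 0.0012], [0, 0, 0]], [[0, 0, 0.0012], [0, 0, 0]]]'

```text
time: 12.05
tool_pos: [0.4442, -0.2908, 0.0148]
tool_rot: [0.0, 0.658, 0.753, 0.0]
contact_force: [-1.2, 0.6, 6.2]
gripper_width: 0.2
```

Call:
drive_tool --series '[[[0, 0, 0], [0, 0, 0]], [[0, 0, 0], [0, 0, 0]], [[0, 0, 0], [0, 0, 0]], [[0, 0, 0], [0, 0, 0]], [[0, 0, 0], [0, 0, 0]], [[0, 0, 0], [0, 0, 0]]]' --fingers -0.3

```text
time: 12.65
tool_pos: [0.4437, -0.2904, 0.0139]
tool_rot: [-0.0, 0.658, 0.753, 0.0]
contact_force: [0.3, 0.0, -0.2]
gripper_width: 0.651
```

Call:
drive_tool --series '[[[0, 0, 0.015], [0, 0, 0]], [[0, 0, 0.05], [0, 0, 0]], [[0, 0, 0.09], [0, 0, 0]], [[0, 0, 0.13], [0, 0, 0]], [[0.005, 0.02, 0.15], [0, 0, 3]], [[0.015, 0.055, 0.15], [0, 0, 7]], [[0.022, 0.1, 0.15], [0, 0, 11]], [[0.03, 0.145, 0.15], [0, 0, 15]]]'

```text
time: 13.45
tool_pos: [0.4741, -0.1444, 0.1658]
tool_rot: [0.001, 0.553, 0.833, 0.0]
contact_force: [0.4, -0.0, 0.3]
gripper_width: 0.652
```

```bash
python3 st.py;python3 - <<'E'
from h import *
from plant import *
si=grab_frame("side");t=grab_frame("top")
overlay(si,"side",scene(hd=(.438,-.2545),my=97.5)[4:],(170,230,250,340),5,"pics/s11.png")
overlay(si,"side",[scene(ax=(0.5143,.0835),yaw=-3.2,pz=.05)[i] for i in (0,1,2,3)],(205,150,285,235),7,"pics/s11b.png")
overlay(t,"top",scene(ax=(0.5143,.0835),yaw=-3.2,pz=.05)[:4],(185,160,285,240),7,"pics/t11b.png")
for k in range(3):
  for c in("side","top"):
    if k: grab_frame(c)
    for n in("knob_grip","indexer"):
      r=place_of(c,n);print(c,n,[(x["location"],x["confidence"]) for x in r[:1]])
E
```

```text
13.45 [ 0.4741 -0.1444  0.1658] [1.200e-03 5.534e-01 8.329e-01 2.000e-04] [ 0.44 -0.02  0.29] [ 0.017 -0.013  0.024] 0.652468505212585
side knob_grip [([0.5211, 0.085, 0.0907], 0.54)]
side indexer [([0.512, 0.0843, 0.0016], 0.7)]
top knob_grip [([0.5169, 0.0841, 0.0879], 0.68)]
top indexer [([0.5113, 0.0817, 0.0003], 0.58)]
side knob_grip [([0.6746, -0.2147, -0.0023], 0.5)]
side indexer [([0.5105, 0.0856, -0.0024], 0.8)]
top knob_grip [([0.5188, 0.0811, 0.0881], 0.51)]
top indexer [([0.5124, 0.085, 0.0017], 0.66)]
side knob_grip [([0.5199, 0.083, 0.0884], 0.48)]
side indexer [([0.512, 0.0823, -0.0002], 0.55)]
top knob_grip [([0.5205, 0.0862, 0.0887], 0.65)]
top indexer [([0.5129, 0.0845, 0.003], 0.86)]
```

View pics/s11.png

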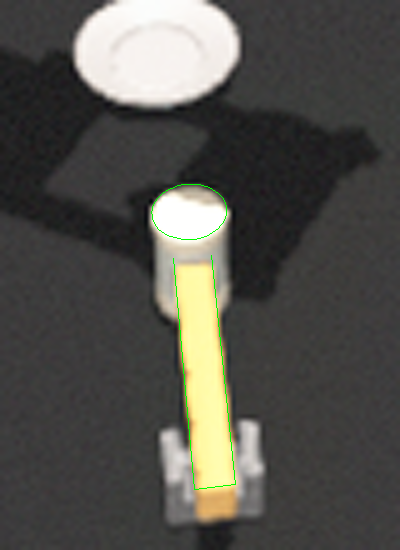

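View pics/s11b.png

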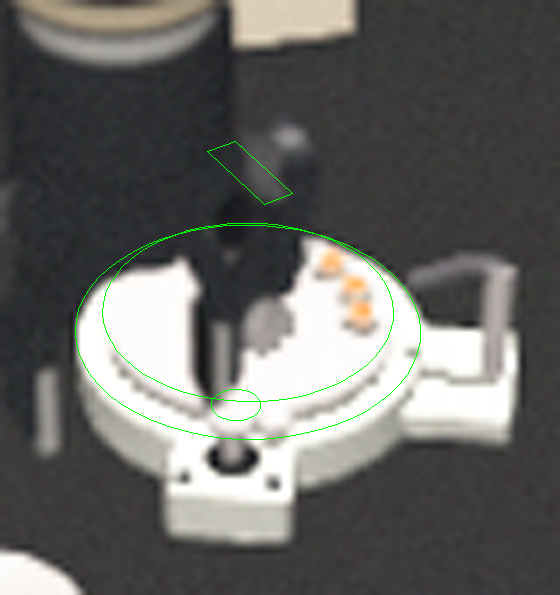

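View pics/t11b.png

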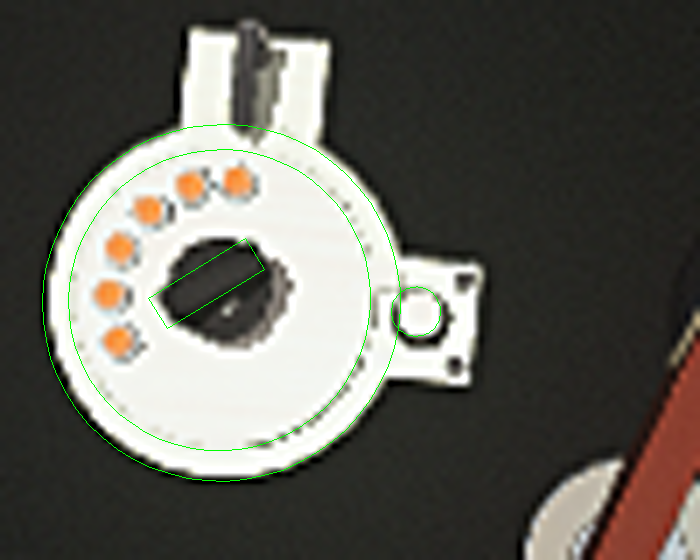

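```bash
cat > dish.py <<'E'
from h import *
from scipy.optimize import least_squares
def dishes(im,c,z=.038):
    hsv=cv2.cvtColor(im,cv2.COLOR_RGB2HSV)
    m=((hsv[...,0]>4)&(hsv[...,0]<22)&(hsv[...,1]>70)&(hsv[...,2]>150)).astype(np.uint8)
    box=np.zeros_like(m);
    if c=="top": box[170:240,185:250]=1
    else: box[170:225,205:275]=1
    n,l,st,ce=cv2.connectedComponentsWithStats(m*box)
    out=[]
    for i in range(1,n):
        if st[i,4]<4: continue
        w=(l==i)*np.clip(hsv[...,1].astype(float)-50,0,None);yy,xx=np.indices(w.shape)
        uv=((w*xx).sum()/w.sum(),(w*yy).sum()/w.sum())
        out.append((st[i,4],uv,unproj(c,uv,z)))
    return out
E
python3 - <<'E'
from dish import *
from plant import *
im=grab_frame("top")
d=dishes(im,"top")
for a in d: print(a[0],np.round(a[1],2),np.round(a[2],4))
P=np.array([a[2][:2] for a in d])
r=least_squares(lambda p:np.hypot(*(P-p[:2]).T)-p[2],[.514,.084,.05]);print(r.x,r.fun)
a=np.degrees(np.arctan2(*(P-r.x[:2]).T[::-1]));print(np.sort(a),np.diff(np.sort(a)))
# constrained: 24deg spacing
o=np.argsort(a)
f=lambda p:np.r_[P[o]-p[:2]-p[2]*np.c_[np.cos(p[3]+np.arange(len(o))*np.radians(24)),np.sin(p[3]+np.arange(len(o))*np.radians(24))]].ravel()
r=least_squares(f,[*r.x,np.radians(a.min())]);print(r.x[:3],np.degrees(r.x[3]),np.abs(r.fun).max())
# base: white ellipse
g=im.min(2)
cv2.imwrite("pics/t12.png",cv2.resize(im[150:250,170:290,::-1],None,fx=6,fy=6,interpolation=cv2.INTER_NEAREST))
# knob dark mask
for c in("top",):
  q=masks_of(c,"knob")
  for x in q[:1]:
    m=x["pixels"];yy,xx=np.nonzero(m);print(x["confidence"],len(xx),xx.mean(),yy.mean(),xx.min(),xx.max(),yy.min(),yy.max())
E
```

```text
13 [211.68 186.05] [0.5606 0.0966 0.038 ]
14 [218.31 185.36] [0.563  0.0776 0.038 ]
13 [205.76 189.56] [0.5501 0.1134 0.038 ]
15 [201.59 194.89] [0.5344 0.1249 0.038 ]
14 [200.04 201.49] [0.5153 0.1287 0.038 ]
13 [201.35 208.27] [0.4959 0.1243 0.038 ]
[0.51558179 0.08108414 0.04750761] [ 1.02772795e-04  1.06431750e-05 -2.74015045e-04  1.56614977e-04
  7.82440832e-05 -7.42599819e-05]
[ -4.20438105  19.06471234  43.12399304  66.71634559  90.32183002
 114.48655497] [23.26909339 24.0592807  23.59235255 23.60548443 24.16472495]
[0.51593202 0.08150635 0.04708904] -5.041350824334093 0.00033746283099463786
0.45 164 215.8658536585366 201.04268292682926 209 223 194 208
```

Call:
drive_tool --series '[[[0.007, 0.035, 0], [0, 0, 2]], [[0.015, 0.075, 0], [0, 0, 4]], [[0.023, 0.12, 0], [0, 0, 6]], [[0.032, 0.165, 0], [0, 0, 8]], [[0.038, 0.2, 0], [0, 0, 9]], [[0.042, 0.22, 0], [0, 0, 9]], [[0.043, 0.227, 0], [0, 0, 9]], [[0.043, 0.227, 0], [0, 0, 9]]]'

```text
time: 15.25
tool_pos: [0.5167, 0.082, 0.1639]
tool_rot: [-0.0, 0.486, 0.874, -0.0]
contact_force: [0.0, -0.4, 0.7]
gripper_width: 0.652
```

Call:
drive_tool --series '[[[0, 0, -0.01], [0, 0, 0]], [[0, 0, -0.03], [0, 0, 0]], [[0, 0, -0.035], [0, 0, 0]], [[0, 0, -0.035], [0, 0, 0]], [[0, 0, -0.035], [0, 0, 0]]]'

```text
time: 15.75
tool_pos: [0.5169, 0.0809, 0.1292]
tool_rot: [0.0, 0.487, 0.873, 0.0]
contact_force: [-0.6, -0.3, 0.4]
gripper_width: 0.65
```

```bash
python3 st.py;python3 - <<'E'
from h import *
from plant import *
si=grab_frame("side");t=grab_frame("top");s=state()
from scipy.spatial.transform import Rotation as Ro
q=s["tool_rot"];R=Ro.from_quat([q[1],q[2],q[3],q[0]]).as_matrix();p=s["tool_pos"]
print(np.degrees(np.arctan2(R[1,1],R[0,1])))
L=[p-.0275*R[:,1],p+.0275*R[:,1]]
S=scene(ax=(0.5165,.082),yaw=-4.5,pz=.05)[:4]
overlay(si,"side",S+[L],(205,130,285,235),6,"pics/s13.png")
overlay(t,"top",S+[L],(185,160,285,240),7,"pics/t13.png")
E
```

```text
15.75 [0.5169 0.0809 0.1292] [1.000e-04 4.875e-01 8.731e-01 0.000e+00] [-0.55 -0.33  0.42] [0.024 0.001 0.051] 0.6503446795358248
31.68214672841076
```

View pics/s13.png

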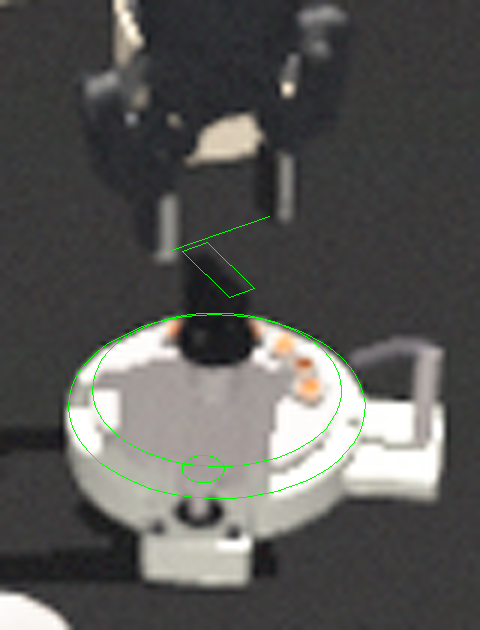

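View pics/t13.png

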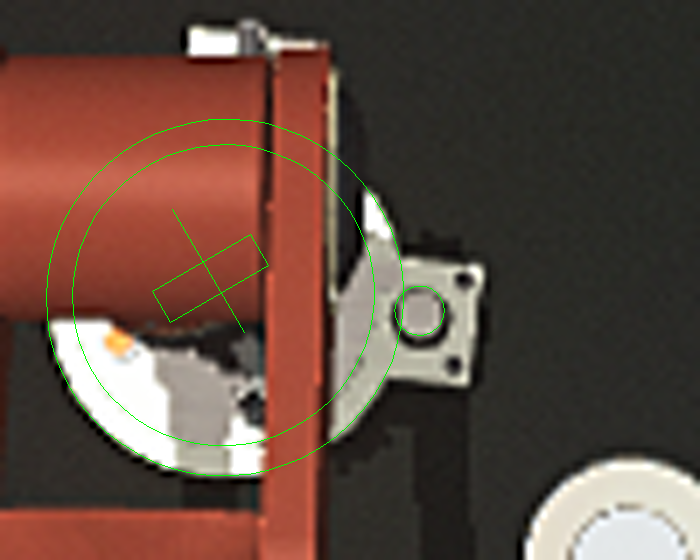

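Call:
drive_tool --series '[[[0, 0, -0.02], [0, 0, 0]], [[0, 0, -0.036], [0, 0, 0]], [[0, 0, -0.046], [0, 0, 0]], [[0, 0, -0.052], [0, 0, 0]], [[0, 0, -0.052], [0, 0, 0]], [[0, 0, -0.052], [0, 0, 0]]]'

```text
time: 16.45
tool_pos: [0.5173, 0.0816, 0.0777]
tool_rot: [0.001, 0.487, 0.873, 0.0]
contact_force: [0.3, 0.3, 0.3]
gripper_width: 0.653
```

```bash
python3 st.py
```

```text
16.45 [0.5173 0.0816 0.0777] [5.000e-04 4.870e-01 8.734e-01 3.000e-04] [0.31 0.28 0.28] [-0.023  0.009  0.037] 0.652825905928234
```

Call:
drive_tool --series '[[[0, 0, 0], [0, 0, 0]], [[0, 0, 0], [0, 0, 0]], [[0, 0, 0], [0, 0, 0]], [[0, 0, 0], [0, 0, 0]], [[0, 0, 0], [0, 0, 0]], [[0, 0, 0], [0, 0, 0]], [[0, 0, 0], [0, 0, 0]]]' --fingers 1

```text
time: 17.15
tool_pos: [0.5177, 0.0819, 0.0778]
tool_rot: [0.001, 0.487, 0.873, 0.001]
contact_force: [4.0, 3.2, 2.5]
gripper_width: 0.15
```

```bash
python3 st.py
```

```text
17.15 [0.5177 0.0819 0.0778] [8.000e-04 4.873e-01 8.733e-01 9.000e-04] [3.98 3.22 2.45] [ 0.444 -0.459 -0.552] 0.150423766054393
```

Call:
drive_tool --series '[[[0.0009, 0.0005, 0], [0, 0, -1]], [[0.0009, 0.0005, 0], [0, 0, -1]]]'

```text
time: 17.35
tool_pos: [0.5177, 0.0819, 0.0777]
tool_rot: [0.0, 0.494, 0.869, -0.0]
contact_force: [0.2, 1.1, 5.8]
gripper_width: 0.151
```

```bash
cat >> st.py <<'E'
q=s["tool_rot"];print("yaw",round(np.degrees(2*np.arctan2(q[2],q[1]))-90,2), "rel",round(np.degrees(2*np.arctan2(q[2],q[1]))-90-31,2))
E
python3 st.py
```

```text
17.35 [0.5177 0.0819 0.0777] [ 1.000e-04  4.942e-01  8.694e-01 -4.000e-04] [0.18 1.13 5.8 ] [0.201 0.05  0.124] 0.15088877645699866
yaw 30.77 rel -0.23
```

Call:
drive_tool --series '[[[0, 0, 0], [0, 0, -1]], [[0, 0, 0], [0, 0, -1]]]'

```text
time: 17.55
tool_pos: [0.5177, 0.0819, 0.0778]
tool_rot: [0.0, 0.502, 0.865, -0.0]
contact_force: [-0.6, 1.5, 6.0]
gripper_width: 0.156
```

```bash
python3 st.py
```

```text
17.55 [0.5177 0.0819 0.0778] [ 1.000e-04  5.017e-01  8.650e-01 -4.000e-04] [-0.56  1.55  6.02] [ 0.205 -0.01   0.135] 0.15636302217262016
yaw 29.77 rel -1.23
```

Call:
drive_tool --series '[[[0, 0, 0], [0, 0, -1]], [[0, 0, 0], [0, 0, -1]]]'

```text
time: 17.75
tool_pos: [0.5177, 0.0819, 0.0778]
tool_rot: [0.0, 0.509, 0.861, -0.0]
contact_force: [-0.3, 0.8, 6.7]
gripper_width: 0.152
```

```bash
python3 st.py
```

```text
17.75 [0.5177 0.0819 0.0778] [ 1.000e-04  5.093e-01  8.606e-01 -4.000e-04] [-0.29  0.8   6.66] [ 0.206 -0.002  0.221] 0.15224435349474283
yaw 28.77 rel -2.23
```

Call:
drive_tool --series '[[[0, 0, 0], [0, 0, -1]], [[0, 0, 0], [0, 0, -1]]]'

```text
time: 17.95
tool_pos: [0.5177, 0.0819, 0.0777]
tool_rot: [0.0, 0.517, 0.856, -0.0]
contact_force: [-0.7, 1.5, 4.9]
gripper_width: 0.154
```

```bash
python3 st.py
```

```text
17.95 [0.5177 0.0819 0.0777] [ 1.000e-04  5.168e-01  8.561e-01 -4.000e-04] [-0.73  1.48  4.94] [0.252 0.063 0.18 ] 0.15411898983345584
yaw 27.77 rel -3.23
```

Call:
drive_tool --series '[[[0, 0, 0], [0, 0, -4]], [[0, 0, 0], [0, 0, -8]], [[0, 0, 0], [0, 0, -12]], [[0, 0, 0], [0, 0, -16]], [[0, 0, 0], [0, 0, -20]], [[0, 0, 0], [0, 0, -24]], [[0, 0, 0], [0, 0, -28]], [[0, 0, 0], [0, 0, -32]]]'

```text
time: 18.75
tool_pos: [0.5172, 0.0818, 0.0777]
tool_rot: [-0.0, 0.734, 0.68, -0.001]
contact_force: [-1.9, 0.6, 7.5]
gripper_width: 0.151
```

```bash
python3 st.py
```

```text
18.75 [0.5172 0.0818 0.0777] [-1.000e-04  7.335e-01  6.797e-01 -9.000e-04] [-1.88  0.64  7.5 ] [0.181 0.324 0.211] 0.15059312039588083
yaw -4.37 rel -35.37
```

Call:
drive_tool --series '[[[0, 0, 0], [0, 0, -4]], [[0, 0, 0], [0, 0, -8]], [[0, 0, 0], [0, 0, -12]], [[0, 0, 0], [0, 0, -16]], [[0, 0, 0], [0, 0, -20]], [[0, 0, 0], [0, 0, -24]], [[0, 0, 0], [0, 0, -28]], [[0, 0, 0], [0, 0, -31]]]'

```text
time: 19.55
tool_pos: [0.5168, 0.082, 0.0777]
tool_rot: [-0.0, 0.888, 0.459, -0.001]
contact_force: [-4.7, 2.8, 8.7]
gripper_width: 0.156
```

```bash
python3 st.py;  python3 - <<'E'
from dish import *
from plant import *
si=grab_frame("side");t=grab_frame("top")
cv2.imwrite("pics/side14.png",si[:,:,::-1]);cv2.imwrite("pics/top14.png",t[:,:,::-1])
s0=cv2.imread("pics/side0.png")[:,:,::-1].copy();t0=cv2.imread("pics/top0.png")[:,:,::-1].copy()
for n,im,c in(("s0",s0,"side"),("s14",si,"side"),("t0",t0,"top"),("t14",t,"top")):
    print(n)
    for a in dishes(im,c):
        v=a[2][:2]-[.516,.082];print(a[0],np.round(a[1],2),"r",np.round(np.hypot(*v),4),"ang",np.round(np.degrees(np.arctan2(v[1],v[0])),1))
overlay(si,"side",[],(195,130,285,235),6,"pics/s14.png");overlay(t,"top",[],(185,160,285,240),7,"pics/t14.png")
E
```

```text
19.55 [0.5168 0.082  0.0777] [-3.000e-04  8.884e-01  4.591e-01 -1.400e-03] [-4.71  2.8   8.68] [0.31  0.514 0.227] 0.15559311892646635
yaw -35.34 rel -66.34
s0
4 [233.57 184.04] r 0.0511 ang 114.8
15 [253.52 188.65] r 0.0461 ang 31.7
10 [256.13 194.03] r 0.0467 ang -2.5
s14
7 [250.92 185.94] r 0.0491 ang 50.1
15 [255.4  191.61] r 0.0458 ang 12.2
10 [255.09 197.05] r 0.0464 ang -21.0
7 [245.53 202.6 ] r 0.0457 ang -70.9
6 [251.5  200.67] r 0.0469 ang -46.2
t0
13 [211.68 186.05] r 0.0469 ang 18.2
13 [218.33 185.33] r 0.0473 ang -5.4
14 [205.78 189.54] r 0.0463 ang 42.5
15 [201.59 194.89] r 0.0467 ang 66.8
14 [200.04 201.49] r 0.0467 ang 90.8
13 [201.34 208.27] r 0.0468 ang 115.4
t14
4 [185.   176.52] r 0.1165 ang 52.6
698 [204.45 187.64] r 0.053 ang 41.8
619 [217.77 219.64] r 0.0519 ang -173.7
5 [202.97 230.19] r 0.0898 ang 156.7
```

View pics/s14.png

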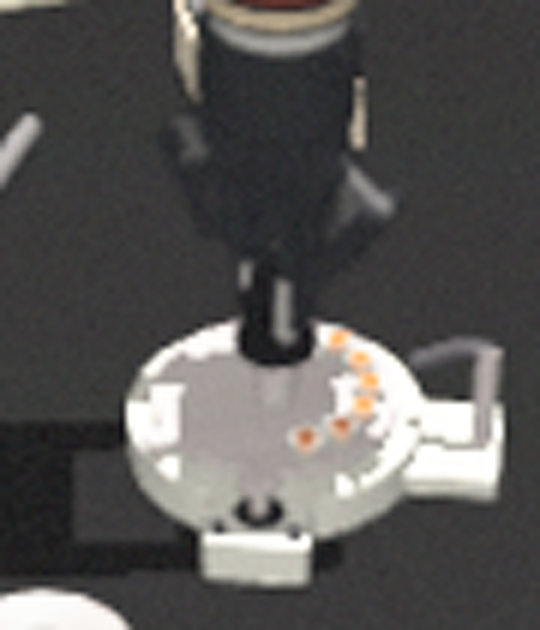

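View pics/t14.png

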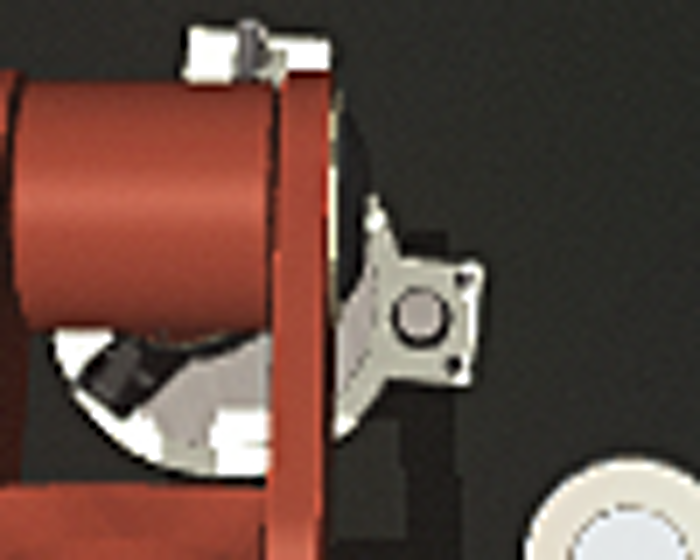

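```bash
cat > phi.py <<'E'
from h import *
from scipy.optimize import least_squares, minimize
def om(im):
    a=im.astype(float);o=np.clip((a[...,0]-a[...,2])/(a[...,0]+20)-0.15,0,None)
    m=np.zeros(o.shape);m[176:216,222:272]=1
    return np.minimum(o*m,.5)
def ring(p,c,idx=range(6)):
    cx,cy,r,ph=p
    t=np.radians(ph+24*np.array(list(idx)));return proj(c,np.c_[cx+r*np.cos(t),cy+r*np.sin(t),0*t+.038])
def model(p,c,amp,idx,sh):
    yy,xx=np.indices(sh);M=np.zeros(sh)
    for a,(u,v) in zip(amp,ring(p,c,idx)): M+=np.exp(-((xx-u)**2/(2*1.25**2)+(yy-v)**2/(2*.85**2)))*a
    return M
def fit(im,p0,idx,free_center=True):
    o=om(im);sl=(slice(176,216),slice(222,272))
    n=len(idx)
    def f(q):
        p=[q[0],q[1],.047,q[2]]
        return np.r_[(model(p,"side",q[3:],idx,o.shape)-o)[sl].ravel(), (q[0]-p0[0])/.0005*(0.05 if free_center else 50),(q[1]-p0[1])/.0005*(0.05 if free_center else 50)]
    r=least_squares(f,[*p0]+[.4]*n,x_scale=[.001,.001,1]+[.1]*n);return r.x,r.cost
E
python3 - <<'E'
from phi import *
s0=cv2.imread("pics/side0.png")[:,:,::-1];s14=cv2.imread("pics/side14.png")[:,:,::-1]
for k in (0,1):
  x,c=fit(s0,(.516,.082,-5.),[0,1,2,5] ,True);print("s0",np.round(x,4),c)
  break
for st in(-77,-71,-65):
  y,c=fit(s14,(x[0],x[1],st),range(6),True);print("s14",np.round(y,4),c)
  y,c=fit(s14,(x[0],x[1],st),range(6),False);print("s14 fixed",np.round(y,4),c)
E
```

```text
s0 [ 0.5159  0.0829 -4.2044  0.3771  0.3357  0.3084  0.2253] 0.2019209653783386
s14 [  0.516    0.0836 -71.0254   0.3381   0.2954   0.3672   0.3608   0.29
   0.3276] 0.18545188755850237
s14 fixed [  0.5159   0.0829 -70.5166   0.3313   0.2969   0.3649   0.3587   0.2946
   0.3215] 0.19659012774348386
s14 [  0.516    0.0836 -71.0255   0.3381   0.2954   0.3672   0.3608   0.29
   0.3276] 0.18545188763825873
s14 fixed [  0.5159   0.0829 -70.5166   0.3313   0.2969   0.3649   0.3587   0.2946
   0.3215] 0.19659012774088802
s14 [  0.516    0.0836 -71.0255   0.3381   0.2954   0.3672   0.3608   0.29
   0.3276] 0.18545188755709052
s14 fixed [  0.5159   0.0829 -70.5166   0.3313   0.2969   0.3649   0.3587   0.2946
   0.3215] 0.19659012775243914
```

Call:
drive_tool --series '[[[0, 0, 0], [0, 0, -1.5]], [[0, 0, 0], [0, 0, -3]], [[0, 0, 0], [0, 0, -4.5]], [[0, 0, 0], [0, 0, -4.5]], [[0, 0, 0], [0, 0, -4.5]]]'

```text
time: 20.15
tool_pos: [0.5168, 0.082, 0.0777]
tool_rot: [-0.0, 0.905, 0.425, -0.001]
contact_force: [-4.6, 2.0, 9.0]
gripper_width: 0.151
```

```bash
cat > meas.py <<'E'
from phi import *
from plant import *
T=[];W=[];X=[]
for k in range(6):
    si=grab_frame("side");s=state();T.append(s["ft_torque"]);q=s["tool_rot"];W.append(np.degrees(2*np.arctan2(q[2],q[1]))-121)
    X.append([fit(si,(.5159,.0829,-4.2+W[-1]),range(6),f)[0][2] for f in(True,False)])
X=np.array(X);print(s["time"],"tq",np.round(np.mean(T,0),3),"sd",np.round(np.std(T,0),3),"F",np.round(s["contact_force"],1),"rel",round(np.mean(W),2),"phi",X.mean(0),X.std(0),"car",-4.2-X.mean(0))
E
python3 meas.py
```

```text
20.45 tq [0.289 0.553 0.121] sd [0.044 0.033 0.019] F [-3.4  0.9  9.2] rel -70.71 phi [-75.48592574 -75.29578409] [0.01757734 0.02033701] car [71.28592574 71.09578409]
```

Call:
drive_tool --series '[[[0, 0, 0], [0, 0, -0.6]], [[0, 0, 0], [0, 0, -0.6]]]'

```text
time: 20.65
tool_pos: [0.5167, 0.082, 0.0777]
tool_rot: [-0.0, 0.907, 0.42, -0.001]
contact_force: [-4.6, 1.2, 7.8]
gripper_width: 0.152
```

```bash
python3 meas.py
```

```text
20.95 tq [0.281 0.541 0.164] sd [0.007 0.017 0.023] F [-4.7  1.8  9.2] rel -71.31 phi [-76.15527536 -75.86442151] [0.016689   0.01088749] car [71.95527536 71.66442151]
```

Call:
drive_tool --series '[[[0, 0, 0], [0, 0, -0.5]], [[0, 0, 0], [0, 0, -0.5]]]'

```text
time: 21.15
tool_pos: [0.5168, 0.082, 0.0777]
tool_rot: [-0.0, 0.909, 0.416, -0.001]
contact_force: [-4.6, 2.0, 9.1]
gripper_width: 0.154
```

```bash
python3 meas.py
```

```text
21.45 tq [0.296 0.549 0.208] sd [0.043 0.031 0.044] F [-3.7  1.4  8.5] rel -71.8 phi [-76.65034365 -76.39557487] [0.01966396 0.01722879] car [72.45034365 72.19557487]
```

```bash
python3 - <<'E'
from phi import *
from plant import *
s0=cv2.imread("pics/side0.png")[:,:,::-1]
for ctr in((.5159,.0829),(.516,.0836),(.516,.083)):
  for idx in([0,1,2],[0,1,2,5],[0,1,2,3,5]):
    x,c=fit(s0,(*ctr,-5.),idx,False);print(ctr,idx,np.round(x[:3],4),c)
# now: full picture
si=grab_frame("side");cv2.imwrite("pics/side15.png",si[:,:,::-1])
x,c=fit(si,(.5159,.0829,-76),range(6),True);print(x[:3],c)
a=cv2.resize(s0[170:225,205:285,::-1],None,fx=5,fy=5,interpolation=cv2.INTER_CUBIC);b=cv2.resize(si[170:225,205:285,::-1],None,fx=5,fy=5,interpolation=cv2.INTER_CUBIC)
cv2.imwrite("pics/cmp.png",cv2.vconcat([a,b]))
# direct pixel comparison of the isolated dish positions: lit dish now vs dish1 at start
E
```

```text
(0.5159, 0.0829) [0, 1, 2] [ 0.5159  0.0829 -4.3917] 0.2827936538675504
(0.5159, 0.0829) [0, 1, 2, 5] [ 0.5159  0.0829 -4.2607] 0.1978725452726224
(0.5159, 0.0829) [0, 1, 2, 3, 5] [ 0.5159  0.0829 -4.4067] 0.16785957949586078
(0.516, 0.0836) [0, 1, 2] [ 0.516   0.0836 -5.0105] 0.28224469870528246
(0.516, 0.0836) [0, 1, 2, 5] [ 0.516   0.0836 -4.6987] 0.197355665168358
(0.516, 0.0836) [0, 1, 2, 3, 5] [ 0.516   0.0836 -4.8231] 0.1638598253525194
(0.516, 0.083) [0, 1, 2] [ 0.516   0.083  -4.4313] 0.28210601631606386
(0.516, 0.083) [0, 1, 2, 5] [ 0.516   0.083  -4.2633] 0.1974023504420657
(0.516, 0.083) [0, 1, 2, 3, 5] [ 0.516   0.083  -4.4045] 0.16655327539057285
[  0.515899     0.08325021 -76.63921833] 0.17956732930377386
```

View pics/cmp.png

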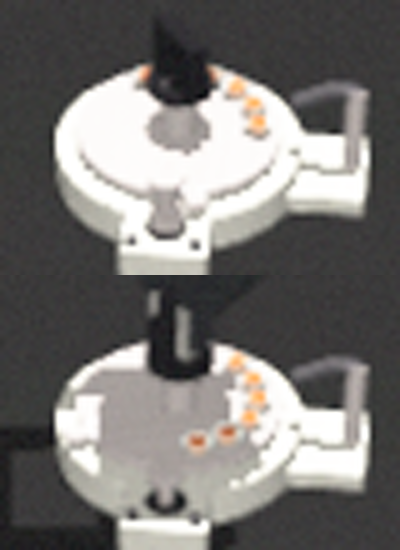

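Call:
drive_tool --series '[[[0, 0, 0], [0, 0, 0]], [[0, 0, 0], [0, 0, 0]], [[0, 0, 0], [0, 0, 0]], [[0, 0, 0], [0, 0, 0]], [[0, 0, 0], [0, 0, 0]]]'

```text
time: 22.0
tool_pos: [0.5168, 0.082, 0.0777]
tool_rot: [-0.0, 0.909, 0.416, -0.001]
contact_force: [-4.0, 1.2, 8.7]
gripper_width: 0.153
```

```bash
python3 meas.py; python3 - <<'E'
from plant import *
import cv2
s=state();print(s["joint_vel"].round(4),s["gripper_width"])
cv2.imwrite("pics/side16.png",grab_frame("side")[:,:,::-1])
E
```

```text
22.3 tq [0.274 0.533 0.178] sd [0.034 0.022 0.019] F [-4.6  1.5  8.1] rel -71.8 phi [-76.65182684 -76.40061365] [0.01711242 0.0113311 ] car [72.45182684 72.20061365]
[ 0.0019  0.0005 -0.0008  0.0008  0.0007  0.0016] 0.1548973255736747
```

View pics/side16.png

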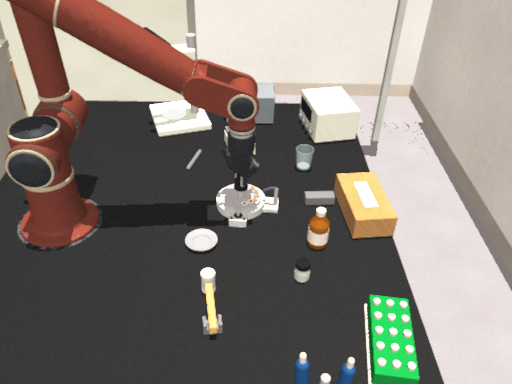

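The mallet is back on its rest at (208, 290), the bystanders look unmoved, and the gripper holds the knob at (240, 180). The arm is at rest.

```bash
python3 -c "
from plant import *
print(job_done())"
```

```text
the job is handed in; nothing more can be done
None
```

The job is done and handed in at about 22.4 s. The gripper still holds the knob, at rest on the third stop.

- **Pin:** I pressed it down with the mallet until it met a hard stop at about 23 N. Afterwards the camera showed the neck sunk, and the network put the head's top at 47 mm, where 50 mm is fully down. The mallet struck a few millimetres off the pin's centre, with a side force of up to about 10 N, but it did not slip in the grip.
- **Mallet:** It was back on the bench with its handle on its rest before I let go. The camera check afterwards matched its starting pose.
- **Knob:** I gripped the bar and turned it clockwise.
    - **Dish positions:** these put the carousel at 72.0 to 72.4°, where the third stop is 72°. The fourth dish now sits within about 1 pixel of where the lit one started.
    - **Tool turn:** the tool turned 71.8° from home, by my estimate of the home angle.
    - **Uncertainty:** the home angle from the images is uncertain by about 0.5 to 1°. An early top-camera reading would put the carousel at about 71.5°.
    - **Torque:** the readings were noisy. They fit the third stop but do not pin it down.
- **Other things on the bench:** they look unmoved in the last side picture. I judged this by eye only.

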